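Clear the siding and reset the model railway's power

TASK

A wagon left standing part-way along the siding has tripped the model railway's power. With shut fingers gently push the wagon along its rails, without gripping or lifting it, until it stands against the buffer stop; then reach a fingertip into the round well of the reset unit, press the sunken key all the way down for a moment and let it come up again. Do not press the key in the square well, leave the hut, the fir tree and the water tower where they stand, and end clear of everything.

Things in the scene. Friction and masses are not known exactly. Their poses are not given: they have to be found in the camera images.
- siding: Fixed straight model track on a ballast bed, 440 mm long along its own y axis, 85 mm wide, bed 10 mm high. Two rails (4 mm wide, 18 mm either side of the centreline) with their tops 18 mm above the table. Origin at table level under the middle of the track; the buffer stop is at its +y end. It stands at varying places and yaws (up to 0.2 rad).
- buffer_face (a point): Centre of the face of the buffer stop's dark timber beam (62 mm wide, 18 mm tall, 12 mm thick, top 50 mm above the table, on two posts); this face looks along the siding's -y, 185 mm from the siding's origin and 41 mm above the table.
- wagon: Brown open goods wagon, loose, about 0.2 to 0.45 kg, 120 mm long along its own y axis (which lies along the siding's y), 56 mm wide, top 44 mm above the rail tops (62 mm above the table). Its wheels are locked: it slides on the rails with under 6 N of friction, is guided by its flanges with 2 mm play and stays where it is left. Origin at rail-top level under its centre, so against the buffer stop the origin is 125 mm from the siding's origin along the siding's y.
- wagon_push_end (a point): Centre of the wagon's flat end wall that faces away from the buffer stop (60 mm from the wagon's origin towards its -y, 27 mm above the rail tops, 45 mm above the table). The flat wall reaches from 10 to 44 mm above the rail tops, 56 mm wide.
- reset_unit: Fixed grey plastic box, 100 mm along its x, 90 mm along its y, 60 mm high, with a ROUND well of 44 mm diameter in the middle of its top. Origin at table level under its centre. The round-well and the square-well unit may stand either way round, left or right.
- reset_key_top (a point): Centre of the top of the white round reset key (28 mm diameter) at the bottom of the round well: 22 mm below the box's rim, 38 mm above the table when up. It moves down with the key.
- reset_key (a joint): Travel of the reset key, m: 0 when up, 0.005 when fully down. Spring: about 1.5 N to start it, 4 N fully down; it springs back when let go.
- other_unit: Fixed grey plastic box of the same size and make, with a SQUARE well of 40 mm width: it belongs to another track section and must be left alone. Origin at table level under its centre.
- other_key (a joint): Travel of the key in the square well, m: 0 when up, 0.005 when fully down. The key is the same as the reset key.
- hut: Bystander: loose little yellow plate-layers' hut with a red gable roof, 50 x 44 mm, about 58 mm high, between the two units. Origin under its centre.
- tree: Bystander: loose model fir tree on a round foot, 48 mm wide, 85 mm high, beyond the siding. Origin under its centre.
- tower: Bystander: loose model water tower, 50 mm square foot, 88 mm high, beyond the siding. Origin under its centre.
There are look-alikes about, which are no part of the job. What is shaped like the wagon but red is not meant.

How it is judged:
By the outcome, as a careful person would: the job done as asked, in the order asked, and still so for the second after the job is handed in, with the robot touching nothing.
It also fails if it takes over 48 s, if anything falls off the work surface, if the arm or the gripper's body presses on something with over 40 N, if the wrist force passes 120 N, or if a joint passes its speed limit or range.

ROBOT

A 6-joint arm with a two-finger parallel gripper is mounted at the origin on the work surface. World frame = base frame: x ahead of the robot, y to its left, z up, the work surface at z = 0. Lengths are in m, angles in rad, forces in N, time in s.
With the tool pointing down it reaches from about 0.275 to 0.825 m from the base axis. Payload 4.9 kg.
Tool frame: the origin (TCP) lies at the very end of the fingers, on their centre line; the grasp point (between the pads) lies 19 mm behind it; z points along the fingers, y is the line along which they close (so a half turn about z gives the same grasp; the last joint's range is limited). The gripper opens to 85 mm and grips with 20 to 120 N. Pads are 22 mm wide; open, the fingers measure 114 mm over their backs; the gripper's body (76 mm by 85 mm) begins 54 mm behind the grasp point. The pads swing forward as they close: fully open they stand 13 mm farther back than shut.
Start: joints at [-1.41, 0.326, -0.193, 1.052, 0, 1.437], TCP at [0.16, -0.526, 0.202] pointing down, gripper open.
Joint ranges: [-2.65, 2.65], [-0.97, 1.79], [-1.3, 1.35], [-1.93, 2.1], [-1.47, 1.37], [-3.14, 3.14]. Speed limits (rad/s): [2.57, 2.57, 3.14, 3.14, 3.14, 3.14].

INTERFACE

Orientations are given as a unit quaternion [w, x, y, z].
In Python, from cell import r gives the robot as it stands. The module is installed in compiled form; this text tells all that it offers.
- The arm moves only by the shell command python3 -m creep 'ROWS' [FORCE]. ROWS is JSON, a list of rows, each an object with "delta_pos": the shift along the tool's x, y, z in m, a list of three; "spin": the turn about the tool's z in degrees; "hand": the finger opening in m, from 0 to 0.0854. A call has 1 to 10 rows; each row is the pose to reach, as a shift and turn from the pose commanded when the call began, along the tool's axes at that moment; what a row does not reach only later rows make up. A row lasts 1/12 s, in which the tool goes at most 41.7 mm and 7.16 degrees, less where a joint would pass 70% of its speed; a pose out of reach is approached as far as the arm can. A call with a gripper value outside its range is refused whole. The fingers move at their own pace and stop on an object; FORCE is the grip in N (left out, the last holds). Time passes only in rows, so rows that repeat a pose let the fingers close. It gives the time, the measured TCP pose, the force, the opening and the grip force at its end, in the units of the state.
- r.state(): the state, without advancing time (a new reading comes with each control period).
- r.get_image(name): name is "side" or "top"; returns a dict with "frame" (384x512x3 uint8, red, green, blue), "fx", "fy", "cx", "cy" (pixels), "R" (3x3) and "t" (3): a world point X has camera coordinates R X + t. Camera axes: x right, y down, z forward; pixel columns grow to the right and rows downward; lengths in m; the calibration is good to about 2 mm. A picture is of the moment at which its call begins. There is no depth.
- r.job_done(): hands the job in; it is judged then, once.
The state is a dict: "time_s": time; "joint_positions": joint angles; "dq": joint speeds; "joint_efforts": joint torques, N m; "position": TCP position; "tool_rot": TCP orientation; "wrist_force": force on the tool from outside, world axes, zero at the start; "wrist_torque": the same for the moment, N m; "finger_gap": finger opening in m; "grasp_force": force on a finger pad.
Only numpy, scipy, OpenCV 4.12 (cv2) and the standard library are available. Lean on these libraries where they do the work, as an engineer would, in place of code of your own. Each camera call takes 0.05 s, during which the arm holds its last target. There are 200 camera calls.

## Working session

There is one attempt and no reset: what is moved stays moved. The work goes in short steps, Python scripts to look and compute and a shell command to move; the robot and the scene stay as the last step left them, time stands still between calls to the robot, and variables do not carry over. Pictures are saved under pics/ and viewed, at most 10 in all, crops included, and the job is handed in when it is done.

```bash
mkdir -p pics; cat > h.py <<'E'
import numpy as np, cv2
from cell import r
def snap(n):
    for c in ("top","side"):
        im=r.get_image(c); np.savez(f"{c}.npz",**{k:im[k] for k in("fx","fy","cx","cy","R","t")})
        cv2.imwrite(f"pics/{c}_{n}.png",im["frame"][:,:,::-1])
def px(c,u,v,z):
    m=np.load(c+".npz");R=m["R"];t=m["t"]
    d=R.T@np.array([(u-m["cx"])/m["fx"],(v-m["cy"])/m["fy"],1]);o=-R.T@t
    return o+d*(z-o[2])/d[2]
def proj(c,X):
    m=np.load(c+".npz");p=m["R"]@np.array(X)+m["t"]
    return p[0]/p[2]*m["fx"]+m["cx"],p[1]/p[2]*m["fy"]+m["cy"]
E
python3 - <<'E'
from h import *
snap(0); s=r.state(); print({k:s[k] for k in("time_s","position","tool_rot","wrist_force","finger_gap")})
im=cv2.imread("pics/top_0.png"); cv2.imwrite("pics/top_0b.png",cv2.resize(im,(800,600),interpolation=cv2.INTER_CUBIC))
im=cv2.imread("pics/side_0.png"); cv2.imwrite("pics/side_0b.png",cv2.resize(im,(800,600),interpolation=cv2.INTER_CUBIC))
E
```

```text
{'time_s': 0.1, 'position': array([ 0.15972377, -0.52568413,  0.20128397]), 'tool_rot': array([-7.95122595e-04,  9.89158734e-01,  1.46848108e-01, -8.89379279e-06]), 'wrist_force': array([-0.66203173,  0.08018495, -0.05886405]), 'finger_gap': 0.08563192065256302}
```

View pics/top_0b.png

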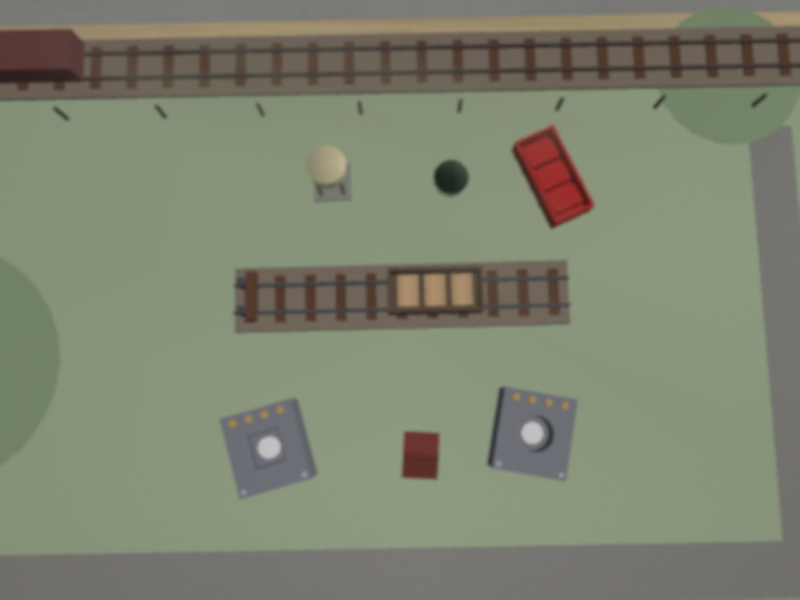

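View pics/side_0b.png

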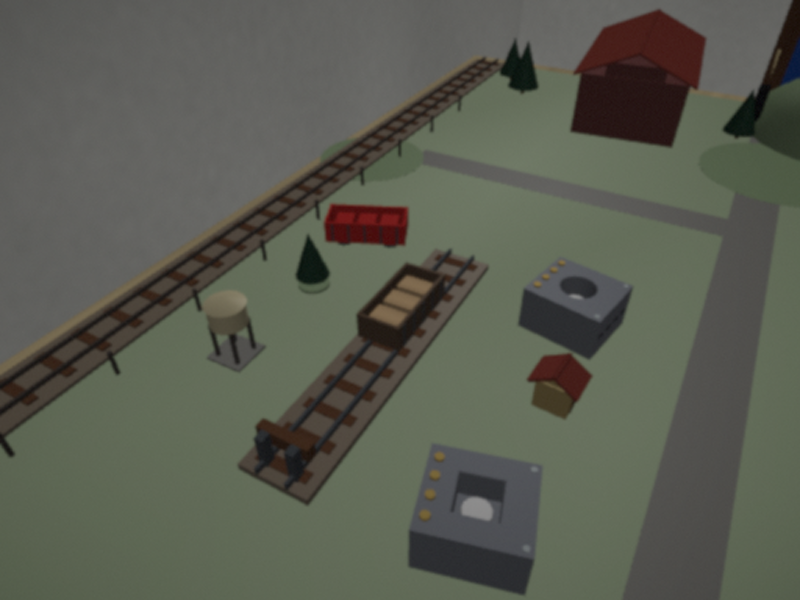

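```bash
python3 - <<'E'
from h import *
def P(c,u,v,z): return px(c,(u+.5)*.64-.5,(v+.5)*.64-.5,z)
np.set_printoptions(precision=4,suppress=True)
for n,u,v,z in [("bedBL",235,268,.01),("bedBL2",235,332,.01),("bedR",568,261,.01),("bedR2",570,323,.01),
 ("wagL1",389,270,.062),("wagL2",390,315,.062),("wagR1",480,266,.062),("wagR2",482,312,.062),("bufface_top",257,297,.05),
 ("u1",504,388,.06),("u2",577,400,.06),("u3",567,480,.06),("u4",494,467,.06),("key",533,433,.038),("hut",421,455,.05)]:
    print(n,P("top",u,v,z))
for n,u,v,z in [("keyS",576,297,.038),("wellS",578,288,.06),("u1",562,259,.06),("u2",631,287,.06),("u3",592,322,.06),("u4",523,290,.06),
 ("wagR top far",407,265,.062),("wagR near",444,280,.062),("wagL",360,314,.062),("wagLn",398,335,.062),("bufTopFaceL",260,422,.05)]:
    print(n,P("side",u,v,z))
m=np.load("top.npz");print(-m["R"].T@m["t"])
g=cv2.imread("pics/top_0.png");s=cv2.imread("pics/side_0.png")
a=cv2.resize(g[240:312,300:380],(400,360),interpolation=3);b=cv2.resize(s[160:232,325:405],(400,360),interpolation=3)
c=cv2.resize(g[160:220,240:320],(400,300)[:2],interpolation=3);
cv2.imwrite("pics/crop0.png",np.hstack([a,b]))
E
```

```text
bedBL [0.6668 0.2252 0.01  ]
bedBL2 [0.5816 0.2241 0.01  ]
bedR [ 0.6684 -0.2158  0.01  ]
bedR2 [ 0.5858 -0.2145  0.01  ]
wagL1 [0.6508 0.0204 0.062 ]
wagL2 [0.5941 0.02   0.062 ]
wagR1 [ 0.6538 -0.0935  0.062 ]
wagR2 [ 0.5958 -0.0941  0.062 ]
bufface_top [0.6214 0.1875 0.05  ]
u1 [ 0.5018 -0.1184  0.06  ]
u2 [ 0.4857 -0.207   0.06  ]
u3 [ 0.3903 -0.1904  0.06  ]
u4 [ 0.4071 -0.1029  0.06  ]
key [ 0.4459 -0.1555  0.038 ]
hut [ 0.4222 -0.0152  0.05  ]
keyS [ 0.4489 -0.1608  0.038 ]
wellS [ 0.4473 -0.1499  0.06  ]
u1 [ 0.4836 -0.2014  0.06  ]
u2 [ 0.3915 -0.1832  0.06  ]
u3 [ 0.4148 -0.0946  0.06  ]
u4 [ 0.5044 -0.1135  0.06  ]
wagR top far [ 0.6521 -0.089   0.062 ]
wagR near [ 0.5963 -0.0828  0.062 ]
wagL [0.6519 0.024  0.062 ]
wagLn [0.5954 0.0344 0.062 ]
bufTopFaceL [0.6567 0.1994 0.05  ]
[0.4844 0.0029 0.951 ]
```

View pics/crop0.png

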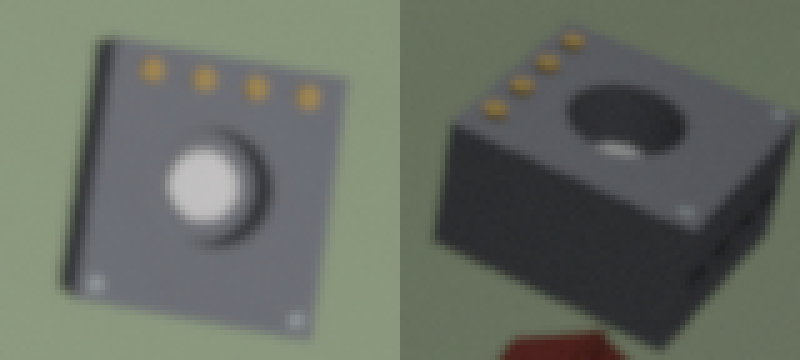

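```bash
python3 -m creep '[{"delta_pos":[0.555,-0.225,0.0],"spin":17,"hand":0},{"delta_pos":[0.555,-0.225,0.0],"spin":17,"hand":0},{"delta_pos":[0.555,-0.225,0.0],"spin":17,"hand":0},{"delta_pos":[0.555,-0.225,0.0],"spin":17,"hand":0},{"delta_pos":[0.555,-0.225,0.0],"spin":17,"hand":0},{"delta_pos":[0.555,-0.225,0.0],"spin":17,"hand":0},{"delta_pos":[0.555,-0.225,0.0],"spin":17,"hand":0},{"delta_pos":[0.555,-0.225,0.0],"spin":17,"hand":0},{"delta_pos":[0.555,-0.225,0.0],"spin":17,"hand":0},{"delta_pos":[0.555,-0.225,0.0],"spin":17,"hand":0}]' 30
```

```text
time_s: 0.93
position: [0.481, -0.2658, 0.2017]
tool_rot: [-0.0, 1.0, -0.001, -0.0]
wrist_force: [-0.4, -1.2, -0.1]
finger_gap: -0.0002
grasp_force: 0.0
```

```bash
python3 -m creep '[{"delta_pos":[0.035,-0.027,0],"spin":0,"hand":0},{"delta_pos":[0.07,-0.055,0],"spin":0,"hand":0},{"delta_pos":[0.1,-0.08,0.03],"spin":0,"hand":0},{"delta_pos":[0.13,-0.105,0.06],"spin":0,"hand":0},{"delta_pos":[0.13,-0.105,0.08],"spin":0,"hand":0},{"delta_pos":[0.13,-0.105,0.1],"spin":0,"hand":0},{"delta_pos":[0.13,-0.105,0.1],"spin":0,"hand":0},{"delta_pos":[0.13,-0.105,0.1],"spin":0,"hand":0}]' 30; python3 - <<'E'
from h import *
snap(1)
a=cv2.imread("pics/top_1.png")[110:230,120:400];b=cv2.imread("pics/side_1.png")[120:330,140:420]
cv2.imwrite("pics/c1.png",np.vstack([cv2.resize(a,(560,240),interpolation=3),cv2.resize(b,(480,360),interpolation=3) if 0 else cv2.copyMakeBorder(cv2.resize(b,(480,360),interpolation=3),0,0,0,80,0)]))
E
```

```text
time_s: 1.6
position: [0.6086, -0.1622, 0.1006]
tool_rot: [-0.001, 1.0, -0.001, -0.002]
wrist_force: [-0.1, -0.4, -0.1]
finger_gap: -0.0
grasp_force: 0.0
```

View pics/c1.png

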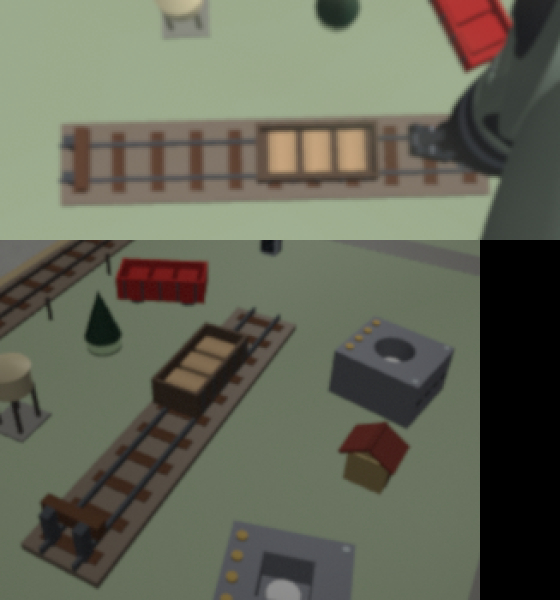

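```bash
python3 -m creep '[{"delta_pos":[0.017,0,0.02],"spin":0,"hand":0},{"delta_pos":[0.017,0,0.04],"spin":0,"hand":0},{"delta_pos":[0.017,0,0.06],"spin":0,"hand":0},{"delta_pos":[0.017,0,0.06],"spin":0,"hand":0},{"delta_pos":[0.017,-0.01,0.06],"spin":0,"hand":0},{"delta_pos":[0.017,-0.02,0.06],"spin":0,"hand":0},{"delta_pos":[0.017,-0.03,0.06],"spin":0,"hand":0},{"delta_pos":[0.017,-0.036,0.06],"spin":0,"hand":0}]' 30;  python3 -m creep '[{"delta_pos":[0,-0.004,0],"spin":0,"hand":0},{"delta_pos":[0,-0.008,0],"spin":0,"hand":0},{"delta_pos":[0,-0.012,0],"spin":0,"hand":0},{"delta_pos":[0,-0.016,0],"spin":0,"hand":0},{"delta_pos":[0,-0.020,0],"spin":0,"hand":0},{"delta_pos":[0,-0.024,0],"spin":0,"hand":0},{"delta_pos":[0,-0.028,0],"spin":0,"hand":0},{"delta_pos":[0,-0.032,0],"spin":0,"hand":0},{"delta_pos":[0,-0.036,0],"spin":0,"hand":0},{"delta_pos":[0,-0.04,0],"spin":0,"hand":0}]'
```

```text
time_s: 2.37
position: [0.6281, -0.1254, 0.0439]
tool_rot: [0.0, 1.0, -0.0, 0.001]
wrist_force: [0.1, 0.8, 0.3]
finger_gap: -0.0
grasp_force: 0.0
time_s: 3.2
position: [0.6271, -0.0865, 0.0419]
tool_rot: [-0.0, 1.0, -0.001, -0.0]
wrist_force: [-0.3, -0.0, 1.3]
finger_gap: 0.0003
grasp_force: 0.0
```

```bash
python3 -m creep '[{"delta_pos":[0,-0.004,0],"spin":0,"hand":0},{"delta_pos":[0,-0.008,0],"spin":0,"hand":0},{"delta_pos":[0,-0.012,0],"spin":0,"hand":0},{"delta_pos":[0,-0.016,0],"spin":0,"hand":0},{"delta_pos":[0,-0.020,0],"spin":0,"hand":0}]'; python3 - <<'E'
from h import *
snap(2)
a=cv2.imread("pics/top_2.png")[130:230,140:380];b=cv2.imread("pics/side_2.png")[120:330,140:350]
cv2.imwrite("pics/c2.png",np.vstack([cv2.resize(a,(600,250),interpolation=3),cv2.copyMakeBorder(cv2.resize(b,(350,350),interpolation=3),0,0,0,250,0)]))
E
```

```text
time_s: 3.62
position: [0.6272, -0.0665, 0.042]
tool_rot: [-0.0, 1.0, -0.001, 0.0]
wrist_force: [0.3, 0.6, -0.2]
finger_gap: -0.0002
grasp_force: 0.0
```

View pics/c2.png

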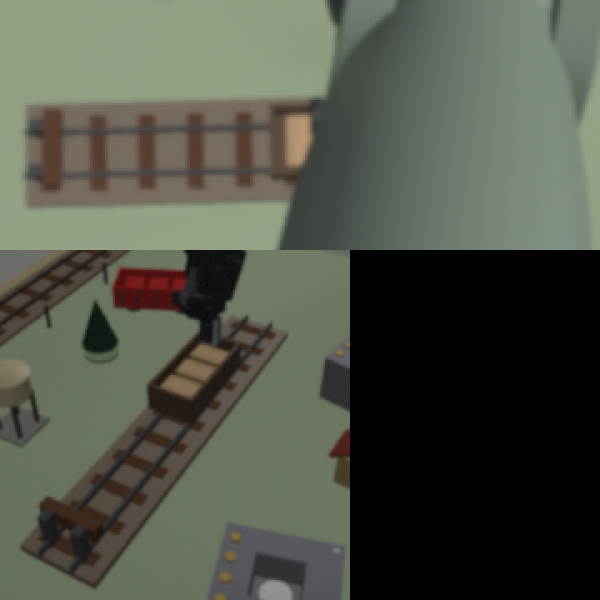

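```bash
python3 - <<'E'
from h import *
s=r.state();p=s["position"];print(p)
for q in(p,[p[0],p[1],.062],[.625,-.097,.062],[.625,-.04,.062]): 
    u,v=proj("side",q);print(u,v,(u-140)*5/3,(v-120)*5/3+250)
d=[cv2.imread(f"pics/side_{i}.png")[140:230,210:300] for i in(1,2)]
cv2.imwrite("pics/c3.png",np.hstack([cv2.resize(x,(400,400),interpolation=3) for x in d]))
E
```

```text
[ 0.62714369 -0.06614734  0.04196502]
265.765172240869 187.09185112397805 209.60862040144832 361.81975187329675
265.8916553961769 178.89853468115976 209.8194256602948 348.16422446859957
274.17345819973553 171.189061636669 223.62243033289255 335.31510272778166
260.3459039557998 186.3797709578541 200.57650659299972 360.63295159642354
```

View pics/c3.png

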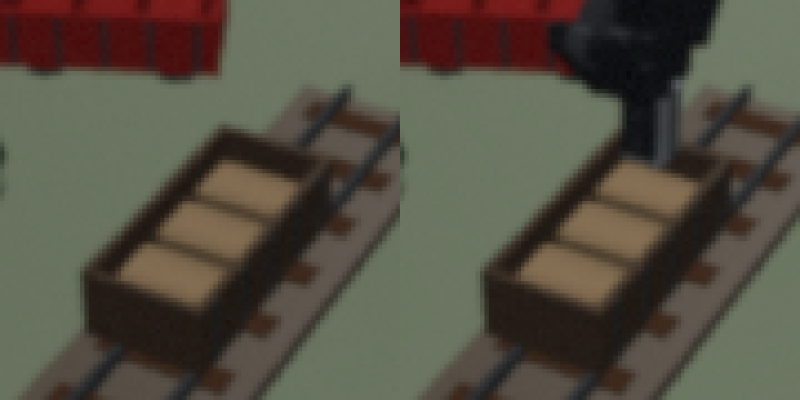

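```bash
python3 - <<'E'
from h import *
p=[.6086,-.1622,.1006]
for dz in(0,.01,.02,.03): print(dz,proj("side",[p[0],p[1],p[2]+dz]),proj("top",[p[0],p[1],p[2]+dz]),proj("side",[.627,-.066,.042+dz]))
a=cv2.imread("pics/side_1.png")[60:160,260:360];b=cv2.imread("pics/top_1.png")[140:220,300:400]
cv2.imwrite("pics/c4.png",np.hstack([cv2.resize(a,(400,400),interpolation=3),cv2.resize(b,(400,320),interpolation=3) if 0 else cv2.copyMakeBorder(cv2.resize(b,(400,320),interpolation=3),0,80,0,0,0)]))
print(r.state()["joint_positions"])
E
```

```text
0 (np.float64(296.6482061615389), np.float64(141.6007249228598)) (np.float64(346.8986554385134), np.float64(189.42694463248426)) (np.float64(265.79415846797514), np.float64(187.1390851815888))
0.01 (np.float64(296.9647665767459), np.float64(137.2748178678855)) (np.float64(347.92220721476656), np.float64(188.62221594111395)) (np.float64(265.85701250480986), np.float64(183.08389007456705))
0.02 (np.float64(297.28661050625385), np.float64(132.8767097710512)) (np.float64(348.96993370532647), np.float64(187.79848079920578)) (np.float64(265.920944045119), np.float64(178.95917696938355))
0.03 (np.float64(297.61387133902826), np.float64(128.4045778262219)) (np.float64(350.0427015993233), np.float64(186.9550578053633)) (np.float64(265.98598103582765), np.float64(174.76314279594638))
[-2.22140060e-01  6.10675852e-01 -1.71251878e-01  7.89070021e-01
  1.46642288e-04  2.92055282e+00]
```

View pics/c4.png

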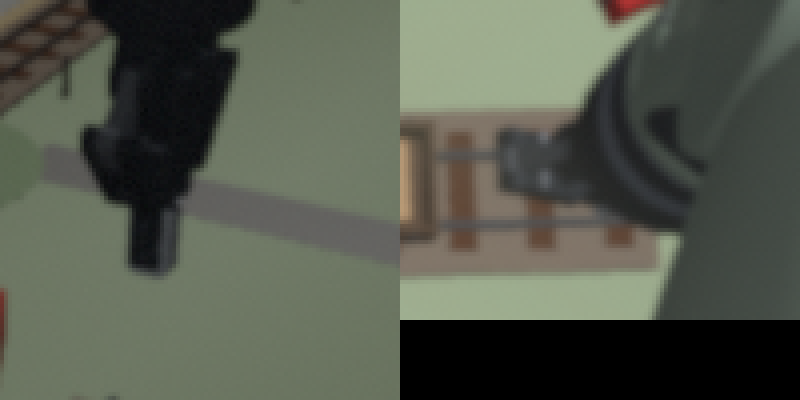

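The side view shows the fingertip roughly 25 mm higher than the reported z: it passed over the end wall instead of meeting it. I'll raise, back off and come down lower behind the wagon.

```bash
python3 -m creep '[{"delta_pos":[0,0,-0.02],"spin":0,"hand":0},{"delta_pos":[0,0,-0.04],"spin":0,"hand":0},{"delta_pos":[0,0.02,-0.04],"spin":0,"hand":0},{"delta_pos":[0,0.04,-0.04],"spin":0,"hand":0},{"delta_pos":[0,0.06,-0.04],"spin":0,"hand":0},{"delta_pos":[0,0.076,-0.04],"spin":0,"hand":0},{"delta_pos":[0,0.076,-0.02],"spin":0,"hand":0},{"delta_pos":[0,0.076,0.0],"spin":0,"hand":0},{"delta_pos":[0,0.076,0.008],"spin":0,"hand":0},{"delta_pos":[0,0.076,0.016],"spin":0,"hand":0}]' ; python3 - <<'E'
from h import *
snap(5)
print(proj("side",r.state()["position"]))
a=cv2.imread("pics/side_5.png")[90:230,210:350]
cv2.imwrite("pics/c5.png",cv2.resize(a,(560,560),interpolation=3))
E
```

```text
time_s: 4.55
position: [0.6262, -0.1429, 0.0248]
tool_rot: [-0.0, 1.0, -0.001, -0.001]
wrist_force: [-1.3, 0.7, 0.6]
finger_gap: -0.0001
grasp_force: 0.0
(np.float64(283.02601389180717), np.float64(174.6308709994136))
```

View pics/c5.png

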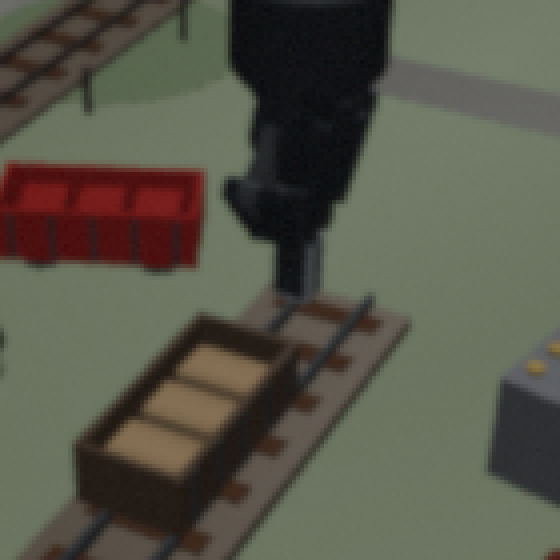

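```bash
python3 -m creep '[{"delta_pos":[0,0,0.003],"spin":0,"hand":0},{"delta_pos":[0,0,0.006],"spin":0,"hand":0},{"delta_pos":[0,-0.006,0.006],"spin":0,"hand":0},{"delta_pos":[0,-0.012,0.006],"spin":0,"hand":0},{"delta_pos":[0,-0.018,0.006],"spin":0,"hand":0},{"delta_pos":[0,-0.022,0.006],"spin":0,"hand":0},{"delta_pos":[0,-0.026,0.006],"spin":0,"hand":0},{"delta_pos":[0,-0.030,0.006],"spin":0,"hand":0},{"delta_pos":[0,-0.034,0.006],"spin":0,"hand":0},{"delta_pos":[0,-0.038,0.006],"spin":0,"hand":0}]';python3 -m creep '[{"delta_pos":[0,-0.004,0],"spin":0,"hand":0},{"delta_pos":[0,-0.008,0],"spin":0,"hand":0},{"delta_pos":[0,-0.012,0],"spin":0,"hand":0},{"delta_pos":[0,-0.016,0],"spin":0,"hand":0},{"delta_pos":[0,-0.02,0],"spin":0,"hand":0}]'
```

```text
time_s: 5.48
position: [0.6272, -0.105, 0.0201]
tool_rot: [0.001, 1.0, -0.001, 0.0]
wrist_force: [-1.1, -2.5, 0.2]
finger_gap: -0.0002
grasp_force: 1.0
time_s: 5.9
position: [0.6273, -0.0848, 0.0201]
tool_rot: [0.0, 1.0, -0.001, 0.0]
wrist_force: [0.1, -2.1, 0.4]
finger_gap: 0.0
grasp_force: 1.1
```

```bash
python3 -m creep '[{"delta_pos":[0,-0.005,0],"spin":0,"hand":0},{"delta_pos":[0,-0.01,0],"spin":0,"hand":0},{"delta_pos":[0,-0.015,0],"spin":0,"hand":0},{"delta_pos":[0,-0.02,0],"spin":0,"hand":0},{"delta_pos":[0,-0.025,0],"spin":0,"hand":0},{"delta_pos":[0,-0.03,0],"spin":0,"hand":0},{"delta_pos":[0,-0.035,0],"spin":0,"hand":0},{"delta_pos":[0,-0.04,0],"spin":0,"hand":0},{"delta_pos":[0,-0.045,0],"spin":0,"hand":0},{"delta_pos":[0,-0.05,0],"spin":0,"hand":0}]';python3 -m creep '[{"delta_pos":[0,-0.005,0],"spin":0,"hand":0},{"delta_pos":[0,-0.01,0],"spin":0,"hand":0},{"delta_pos":[0,-0.015,0],"spin":0,"hand":0},{"delta_pos":[0,-0.02,0],"spin":0,"hand":0},{"delta_pos":[-0.001,-0.025,0],"spin":0,"hand":0},{"delta_pos":[-0.001,-0.03,0],"spin":0,"hand":0},{"delta_pos":[-0.001,-0.035,0],"spin":0,"hand":0},{"delta_pos":[-0.001,-0.04,0],"spin":0,"hand":0},{"delta_pos":[-0.001,-0.045,0],"spin":0,"hand":0},{"delta_pos":[-0.001,-0.05,0],"spin":0,"hand":0}]'
```

```text
time_s: 6.73
position: [0.6273, -0.0345, 0.02]
tool_rot: [0.0, 1.0, -0.001, 0.0]
wrist_force: [-0.2, -3.0, 1.1]
finger_gap: 0.0001
grasp_force: 1.4
time_s: 7.57
position: [0.6263, 0.0156, 0.02]
tool_rot: [0.0, 1.0, -0.001, -0.0]
wrist_force: [1.1, -3.4, 2.0]
finger_gap: -0.0
grasp_force: 1.5
```

Good steady ~3 N push. Now slower, to near the stop.

```bash
python3 -m creep '[{"delta_pos":[0,-0.004,0],"spin":0,"hand":0},{"delta_pos":[0,-0.008,0],"spin":0,"hand":0},{"delta_pos":[0,-0.012,0],"spin":0,"hand":0},{"delta_pos":[0,-0.016,0],"spin":0,"hand":0},{"delta_pos":[0,-0.019,0],"spin":0,"hand":0},{"delta_pos":[0,-0.022,0],"spin":0,"hand":0},{"delta_pos":[0,-0.025,0],"spin":0,"hand":0},{"delta_pos":[0,-0.028,0],"spin":0,"hand":0},{"delta_pos":[0,-0.031,0],"spin":0,"hand":0}]';python3 -m creep '[{"delta_pos":[0,-0.002,0],"spin":0,"hand":0},{"delta_pos":[0,-0.003,0],"spin":0,"hand":0},{"delta_pos":[0,-0.004,0],"spin":0,"hand":0},{"delta_pos":[0,-0.005,0],"spin":0,"hand":0}]'
```

```text
time_s: 8.32
position: [0.6264, 0.0463, 0.02]
tool_rot: [0.0, 1.0, -0.001, -0.0]
wrist_force: [-1.3, -3.7, 1.7]
finger_gap: -0.0003
grasp_force: 1.6
time_s: 8.65
position: [0.6264, 0.0511, 0.02]
tool_rot: [0.0, 1.0, -0.001, -0.0]
wrist_force: [0.7, -2.5, 1.4]
finger_gap: 0.0003
grasp_force: 1.6
```

```bash
python3 -m creep '[{"delta_pos":[0,-0.001,0],"spin":0,"hand":0},{"delta_pos":[0,-0.002,0],"spin":0,"hand":0},{"delta_pos":[0,-0.003,0],"spin":0,"hand":0},{"delta_pos":[0,-0.004,0],"spin":0,"hand":0}]';python3 -m creep '[{"delta_pos":[0,-0.001,0],"spin":0,"hand":0},{"delta_pos":[0,-0.002,0],"spin":0,"hand":0}]';python3 - <<'E'
from h import *
snap(6)
a=cv2.imread("pics/side_6.png")[190:330,140:280]
cv2.imwrite("pics/c6.png",cv2.resize(a,(560,560),interpolation=3))
E
```

```text
time_s: 8.98
position: [0.6265, 0.0552, 0.02]
tool_rot: [-0.0, 1.0, -0.001, 0.0]
wrist_force: [0.4, -2.7, 1.8]
finger_gap: -0.0001
grasp_force: 1.6
time_s: 9.15
position: [0.6264, 0.0572, 0.02]
tool_rot: [-0.0, 1.0, -0.001, -0.0]
wrist_force: [0.0, -2.1, 1.5]
finger_gap: -0.0003
grasp_force: 1.6
```

View pics/c6.png

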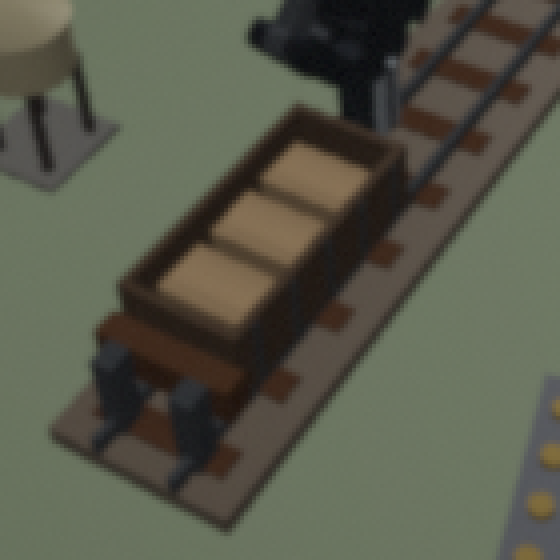

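Only a few mm left. I go on in 1 mm rows until the force rises.

```bash
for i in 1; do python3 -m creep '[{"delta_pos":[0,-0.001,0],"spin":0,"hand":0},{"delta_pos":[0,-0.002,0],"spin":0,"hand":0}]'; done | egrep 'pos|force'
```

```text
position: [0.6264, 0.0591, 0.02]
wrist_force: [-0.4, -3.1, 2.3]
grasp_force: 1.5
```

```bash
python3 -m creep '[{"delta_pos":[0,-0.001,0],"spin":0,"hand":0},{"delta_pos":[0,-0.002,0],"spin":0,"hand":0}]' | egrep 'pos|force'
```

```text
position: [0.6265, 0.0598, 0.02]
wrist_force: [-0.1, -8.0, 2.2]
grasp_force: 4.2
```

```bash
python3 -m creep '[{"delta_pos":[0,-0.001,0],"spin":0,"hand":0}]' | egrep 'pos|force'
```

```text
position: [0.6268, 0.0599, 0.0201]
wrist_force: [0.5, -11.4, 2.7]
grasp_force: 5.3
```

```bash
python3 -m creep '[{"delta_pos":[0,0.015,0],"spin":0,"hand":0},{"delta_pos":[0,0.04,0],"spin":0,"hand":0},{"delta_pos":[0,0.05,-0.04],"spin":0,"hand":0},{"delta_pos":[0,0.05,-0.08],"spin":0,"hand":0},{"delta_pos":[-0.02,0.08,-0.1],"spin":0,"hand":0},{"delta_pos":[-0.05,0.11,-0.1],"spin":0,"hand":0},{"delta_pos":[-0.08,0.14,-0.1],"spin":0,"hand":0},{"delta_pos":[-0.11,0.165,-0.1],"spin":0,"hand":0},{"delta_pos":[-0.14,0.19,-0.1],"spin":0,"hand":0},{"delta_pos":[-0.17,0.21,-0.1],"spin":0,"hand":0}]' 
python3 -m creep '[{"delta_pos":[-0.01,0.006,0],"spin":0,"hand":0},{"delta_pos":[-0.01,0.006,0],"spin":0,"hand":0},{"delta_pos":[-0.01,0.006,0.03],"spin":0,"hand":0},{"delta_pos":[-0.01,0.006,0.06],"spin":0,"hand":0},{"delta_pos":[-0.01,0.006,0.06],"spin":0,"hand":0}]'
python3 - <<'E'
from h import *
snap(7)
p=r.state()["position"];q=proj("side",p);print(q,((q[0]-300)*4,(q[1]-130)*4))
cv2.imwrite("pics/c7.png",np.hstack([cv2.resize(cv2.imread("pics/side_7.png")[130:250,300:420],(480,480),interpolation=3),cv2.resize(cv2.imread("pics/top_7.png")[150:270,140:220],(320,480),interpolation=3)]))
E
```

```text
time_s: 10.5
position: [0.4544, -0.1483, 0.1198]
tool_rot: [-0.001, 1.0, -0.001, 0.0]
wrist_force: [-0.3, 0.1, -0.3]
finger_gap: 0.0001
grasp_force: 0.0
time_s: 10.92
position: [0.4438, -0.1512, 0.056]
tool_rot: [-0.002, 1.0, -0.001, -0.003]
wrist_force: [-0.5, 0.1, -1.1]
finger_gap: -0.0002
grasp_force: 0.0
(np.float64(370.78943282321285), np.float64(183.9088062967389)) (np.float64(283.1577312928514), np.float64(215.6352251869556))
```

View pics/c7.png

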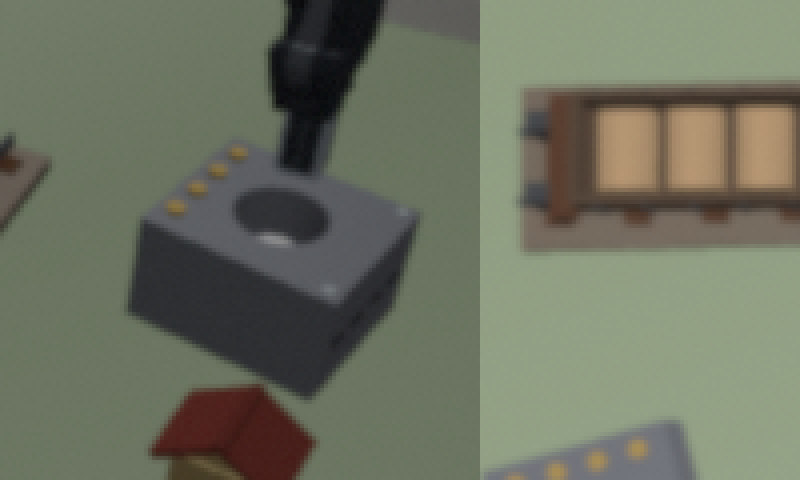

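```bash
python3 - <<'E'
from h import *
np.set_printoptions(precision=4,suppress=True)
for p,(u,v) in [([.6086,-.1622,.1006],(297.5,126.5)),([.6262,-.1429,.0248],(284.5,164.8)),([.4438,-.1512,.056],(376,171.5))]:
    for dz in(0,.01,.02,.025,.03): print(dz,px("side",u,v,p[2]+dz)-p)
    print([np.round(np.array(proj("side",np.array(p)+[0,0,dz]))-(u,v),1) for dz in (0,.02,.03)])
E
python3 - <<'E'
import cv2
cv2.imwrite("pics/c8.png",cv2.resize(cv2.imread("pics/side_7.png")[140:200,345:405],(600,600),interpolation=3))
E
```

```text
0 [ 0.0248 -0.0582  0.    ]
0.01 [ 0.0176 -0.0411  0.01  ]
0.02 [ 0.0105 -0.024   0.02  ]
0.025 [ 0.007  -0.0155  0.025 ]
0.03 [ 0.0034 -0.0069  0.03  ]
[array([-0.9, 15.1]), array([-0.2,  6.4]), array([0.1, 1.9])]
0 [ 0.0135 -0.0344 -0.    ]
0.01 [ 0.0074 -0.021   0.01  ]
0.02 [ 0.0013 -0.0075  0.02  ]
0.025 [-0.0018 -0.0008  0.025 ]
0.03 [-0.0048  0.0059  0.03  ]
[array([-1.4,  9.7]), array([-1. ,  1.9]), array([-0.8, -2. ])]
0 [ 0.0057 -0.0518 -0.    ]
0.01 [ 0.0034 -0.0368  0.01  ]
0.02 [ 0.0011 -0.0218  0.02  ]
0.025 [ 0.     -0.0143  0.025 ]
0.03 [-0.0011 -0.0068  0.03  ]
[array([-4.7, 14.5]), array([-2.7,  6. ]), array([-1.6,  1.7])]
```

```bash
python3 -m creep '[{"delta_pos":[0.001,0.002,0.01],"spin":0,"hand":0},{"delta_pos":[0.001,0.002,0.016],"spin":0,"hand":0},{"delta_pos":[0.001,0.002,0.016],"spin":0,"hand":0},{"delta_pos":[0.001,0.002,0.016],"spin":0,"hand":0}]'
python3 - <<'E'
from h import *
np.set_printoptions(precision=4,suppress=True)
snap(8)
p=r.state()["position"];print(p)
for z in (.03,.06,.065): q=proj("side",[p[0],p[1],z]);print(z,((q[0]-345)*8,(q[1]-150)*8))
q=proj("side",[.446,-.1545,.06]);print(((q[0]-345)*8,(q[1]-150)*8))
cv2.imwrite("pics/c9.png",cv2.resize(cv2.imread("pics/side_8.png")[150:210,345:405],(480,480),interpolation=3))
E
```

```text
time_s: 11.35
position: [0.4473, -0.1555, 0.0442]
tool_rot: [-0.0, 1.0, -0.001, 0.0]
wrist_force: [0.2, 0.2, 0.1]
finger_gap: 0.0001
grasp_force: 0.0
[ 0.4474 -0.1556  0.0444]
0.03 (np.float64(181.6038858568595), np.float64(358.07957595167136))
0.06 (np.float64(204.34932479135477), np.float64(260.3701548638969))
0.065 (np.float64(208.2557766511395), np.float64(243.58889375805097))
(np.float64(208.82070720708998), np.float64(264.57085984463856))
```

View pics/c9.png

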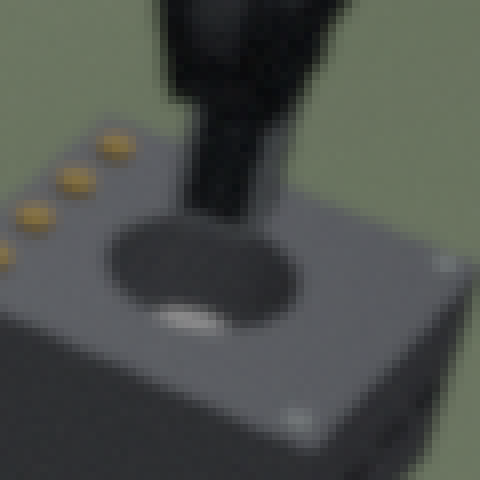

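I've now used the picture allowance, so I work from numbers from here on.

```bash
python3 - <<'E'
from h import *
np.set_printoptions(precision=4,suppress=True)
p=r.state()["position"]
P=lambda u,v,z:px("side",345-.5+(u+.5)/8,150-.5+(v+.5)/8,z)
for dz in(.024,.028,.032,.036):
    z=p[2]+dz
    print(dz,P(235,207,z)-p,"corners",*[P(u,v,z)[:2] for u,v in((185,213),(245,222),(285,203))])
w=[P(u,v,.06)[:2] for u,v in((108,258),(298,278),(203,218),(203,325))]
print("well",*w, (w[0]+w[1])/2,(w[2]+w[3])/2)
# well pixel search in top_0: ellipse-free centre from bright key
g=cv2.imread("pics/top_0.png",0)[262:294,325:360]; m=cv2.moments((g>150).astype(np.uint8)); 
print("key top",px("top",325+m["m10"]/m["m00"],262+m["m01"]/m["m00"],.038), m["m00"])
# key as seen down: sample expected
E
```

```text
0.024 [-0.001  -0.0138  0.024 ] corners [ 0.4562 -0.1612] [ 0.4426 -0.1645] [ 0.4364 -0.1769]
0.028 [-0.0019 -0.0079  0.028 ] corners [ 0.4552 -0.1554] [ 0.4418 -0.1587] [ 0.4356 -0.171 ]
0.032 [-0.0028 -0.0021  0.032 ] corners [ 0.4542 -0.1496] [ 0.4409 -0.1529] [ 0.4348 -0.165 ]
0.036 [-0.0037  0.0038  0.036 ] corners [ 0.4532 -0.1439] [ 0.44   -0.1471] [ 0.434  -0.1591]
well [ 0.469  -0.1463] [ 0.4271 -0.1605] [ 0.4538 -0.1734] [ 0.4415 -0.1317] [ 0.448  -0.1534] [ 0.4477 -0.1525]
key top [ 0.4465 -0.1541  0.038 ] 156.0
```

```bash
python3 -m creep '[{"delta_pos":[0.001,-0.001,0.003],"spin":0,"hand":0},{"delta_pos":[0.001,-0.001,0.006],"spin":0,"hand":0},{"delta_pos":[0.001,-0.001,0.009],"spin":0,"hand":0},{"delta_pos":[0.001,-0.001,0.012],"spin":0,"hand":0},{"delta_pos":[0.001,-0.001,0.014],"spin":0,"hand":0},{"delta_pos":[0.001,-0.001,0.016],"spin":0,"hand":0},{"delta_pos":[0.001,-0.001,0.018],"spin":0,"hand":0}]'
```

```text
time_s: 12.03
position: [0.448, -0.1545, 0.0257]
tool_rot: [-0.0, 1.0, -0.001, -0.0]
wrist_force: [-0.7, 0.4, 0.2]
finger_gap: -0.0001
grasp_force: 0.0
```

```bash
python3 -m creep '[{"delta_pos":[0,0,0.002],"spin":0,"hand":0},{"delta_pos":[0,0,0.004],"spin":0,"hand":0},{"delta_pos":[0,0,0.006],"spin":0,"hand":0},{"delta_pos":[0,0,0.007],"spin":0,"hand":0}]'
```

```text
time_s: 12.37
position: [0.4479, -0.1545, 0.0187]
tool_rot: [-0.0, 1.0, -0.001, -0.0]
wrist_force: [0.2, -0.9, -1.3]
finger_gap: 0.0003
grasp_force: 0.0
```

```bash
python3 -m creep '[{"delta_pos":[0,0,0.001],"spin":0,"hand":0},{"delta_pos":[0,0,0.002],"spin":0,"hand":0},{"delta_pos":[0,0,0.003],"spin":0,"hand":0}]'
```

```text
time_s: 12.62
position: [0.4481, -0.1546, 0.0159]
tool_rot: [0.0, 1.0, -0.001, 0.0]
wrist_force: [1.0, -0.7, -0.2]
finger_gap: -0.0001
grasp_force: 0.0
```

```bash
python3 -m creep '[{"delta_pos":[0,0,0.001],"spin":0,"hand":0},{"delta_pos":[0,0,0.002],"spin":0,"hand":0},{"delta_pos":[0,0,0.003],"spin":0,"hand":0}]'
```

```text
time_s: 12.87
position: [0.4481, -0.1545, 0.0129]
tool_rot: [-0.0, 1.0, -0.001, 0.0]
wrist_force: [-1.4, -0.7, 0.6]
finger_gap: 0.0001
grasp_force: 0.0
```

```bash
python3 -m creep '[{"delta_pos":[0,0,0.001],"spin":0,"hand":0},{"delta_pos":[0,0,0.002],"spin":0,"hand":0}]'
```

```text
time_s: 13.03
position: [0.4481, -0.1545, 0.0109]
tool_rot: [-0.0, 1.0, -0.001, 0.0]
wrist_force: [0.1, 0.2, 1.2]
finger_gap: -0.0001
grasp_force: 0.0
```

```bash
python3 -m creep '[{"delta_pos":[0,0,0.001],"spin":0,"hand":0},{"delta_pos":[0,0,0.002],"spin":0,"hand":0}]'
```

```text
time_s: 13.2
position: [0.4481, -0.1546, 0.0089]
tool_rot: [0.0, 1.0, -0.001, 0.0]
wrist_force: [-1.5, -0.5, 1.2]
finger_gap: 0.0001
grasp_force: 0.0
```

```bash
python3 -m creep '[{"delta_pos":[0,0,0.001],"spin":0,"hand":0},{"delta_pos":[0,0,0.002],"spin":0,"hand":0}]'
```

```text
time_s: 13.37
position: [0.4481, -0.1546, 0.007]
tool_rot: [0.0, 1.0, -0.001, 0.0]
wrist_force: [-0.6, 0.2, 2.5]
finger_gap: -0.0
grasp_force: 1.1
```

```bash
python3 -m creep '[{"delta_pos":[0,0,0.001],"spin":0,"hand":0},{"delta_pos":[0,0,0.002],"spin":0,"hand":0}]'
```

```text
time_s: 13.53
position: [0.4481, -0.1546, 0.005]
tool_rot: [0.0, 1.0, -0.001, 0.0]
wrist_force: [-0.6, 0.1, 2.7]
finger_gap: 0.0
grasp_force: 1.6
```

```bash
python3 -m creep '[{"delta_pos":[0,0,0.001],"spin":0,"hand":0},{"delta_pos":[0,0,0.002],"spin":0,"hand":0}]'
```

```text
time_s: 13.7
position: [0.4481, -0.1546, 0.0034]
tool_rot: [0.0, 1.0, -0.001, 0.0]
wrist_force: [-5.3, 2.6, 21.1]
finger_gap: -0.0001
grasp_force: 10.8
```

```bash
python3 -m creep '[{"delta_pos":[0,0,0.0003],"spin":0,"hand":0},{"delta_pos":[0,0,0.0003],"spin":0,"hand":0},{"delta_pos":[0,0,0.0003],"spin":0,"hand":0},{"delta_pos":[0,0,0.0003],"spin":0,"hand":0}]'
python3 -m creep '[{"delta_pos":[0,0,-0.003],"spin":0,"hand":0},{"delta_pos":[0,0,-0.006],"spin":0,"hand":0},{"delta_pos":[0,0,-0.012],"spin":0,"hand":0},{"delta_pos":[0,0,-0.024],"spin":0,"hand":0},{"delta_pos":[0,0,-0.045],"spin":0,"hand":0},{"delta_pos":[0,0,-0.07],"spin":0,"hand":0},{"delta_pos":[0,0,-0.1],"spin":0,"hand":0},{"delta_pos":[0,0,-0.14],"spin":0,"hand":0},{"delta_pos":[0,0,-0.17],"spin":0,"hand":0},{"delta_pos":[0,0,-0.18],"spin":0,"hand":0}]'
python3 -m creep '[{"delta_pos":[-0.03,0.02,0],"spin":0,"hand":0},{"delta_pos":[-0.06,0.05,0],"spin":0,"hand":0},{"delta_pos":[-0.09,0.08,0],"spin":0,"hand":0},{"delta_pos":[-0.12,0.11,0],"spin":0,"hand":0},{"delta_pos":[-0.15,0.14,0],"spin":0,"hand":0},{"delta_pos":[-0.16,0.16,0],"spin":0,"hand":0},{"delta_pos":[-0.16,0.16,0],"spin":0,"hand":0},{"delta_pos":[-0.16,0.16,0],"spin":0,"hand":0}]'
python3 - <<'E'
from h import *
snap(9)
a=cv2.imread("pics/top_9.png").astype(int);b=cv2.imread("pics/top_0.png").astype(int)
d=np.abs(a-b).sum(2)>60
n,l,s,c=cv2.connectedComponentsWithStats(d.astype(np.uint8))
print([tuple(x) for x in s[1:] if x[4]>15])
for f in("top_0","top_9"):   # key brightness
    g=cv2.imread(f"pics/{f}.png",0)[262:294,325:360]; print((g>150).sum())
# wagon light-load columns along row of wagon
g=cv2.imread("pics/top_9.png").astype(int)[187]; print("loads",np.where(g[:,2]-g[:,0]>60)[0][[0,-1]], "buffer face u",proj("top",[.6245,.19,.05])[0],"expected load-centre u",proj("top",[.6245,.130,.05])[0])
g=cv2.imread("pics/top_0.png").astype(int)[187]; print("loads0",np.where(g[:,2]-g[:,0]>60)[0][[0,-1]])
E
```

```text
time_s: 14.03
position: [0.4481, -0.1546, 0.0036]
tool_rot: [0.0, 1.0, -0.001, 0.0]
wrist_force: [-3.9, 1.7, 13.6]
finger_gap: -0.0001
grasp_force: 6.8
time_s: 14.87
position: [0.4504, -0.1557, 0.1875]
tool_rot: [0.002, 1.0, -0.001, 0.003]
wrist_force: [0.8, -0.2, 0.5]
finger_gap: 0.0004
grasp_force: 0.0
time_s: 15.53
position: [0.287, -0.3149, 0.1823]
tool_rot: [-0.0, 1.0, -0.003, -0.0]
wrist_force: [0.2, 1.3, -0.1]
finger_gap: 0.0
grasp_force: 0.0
[(np.int32(248), np.int32(171), np.int32(60), np.int32(26), np.int32(495)), (np.int32(165), np.int32(172), np.int32(60), np.int32(26), np.int32(812)), (np.int32(289), np.int32(175), np.int32(14), np.int32(21), np.int32(239)), (np.int32(204), np.int32(177), np.int32(16), np.int32(21), np.int32(290)), (np.int32(254), np.int32(176), np.int32(14), np.int32(21), np.int32(261)), (np.int32(304), np.int32(180), np.int32(5), np.int32(16), np.int32(71)), (np.int32(222), np.int32(183), np.int32(3), np.int32(14), np.int32(38)), (np.int32(248), np.int32(182), np.int32(5), np.int32(14), np.int32(64)), (np.int32(269), np.int32(182), np.int32(2), np.int32(14), np.int32(25)), (np.int32(286), np.int32(182), np.int32(2), np.int32(13), np.int32(21)), (np.int32(165), np.int32(185), np.int32(4), np.int32(14), np.int32(51)), (np.int32(260), np.int32(199), np.int32(15), np.int32(3), np.int32(41)), (np.int32(279), np.int32(198), np.int32(15), np.int32(4), np.int32(39)), (np.int32(299), np.int32(198), np.int32(10), np.int32(3), np.int32(27)), (np.int32(165), np.int32(201), np.int32(12), np.int32(3), np.int32(25)), (np.int32(182), np.int32(200), np.int32(14), np.int32(3), np.int32(35)), (np.int32(201), np.int32(200), np.int32(15), np.int32(3), np.int32(39)), (np.int32(465), np.int32(379), np.int32(19), np.int32(5), np.int32(65))]
156
158
loads [173 213] buffer face u 163.0521893267815 expected load-centre u 193.49247421285827
loads0 [258 297]
```

```bash
python3 -c "
from cell import r
print(r.job_done())"
```

```text
the job is handed in; nothing more can be done
None
```

The wagon stands against the buffer stop and the round-well key was pressed fully down and released; nothing else moved, the arm ended clear and the job is handed in at about 15.5 s, but I viewed 11 pictures, one over your limit of 10.

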